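# Lay out the bushing seal kit

### The arm

A 6-joint arm with a two-finger parallel gripper is mounted at the origin on the work surface. World frame = base frame: x ahead of the robot, y to its left, z up, the work surface at z = 0. Lengths are in mm, angles in degrees, forces in N, time in s.
With the tool pointing down it reaches from about 300 to 850 mm from the base axis. Payload 4.2 kg.
Tool frame: the origin (TCP) lies midway between the tips of the shut fingers; the grasp point (between the pads) lies 19 mm behind it (env.hold_point_z is the z of the grasp point in the tool frame, in mm); z points along the fingers, y is the direction in which the jaws open and shut (so a half turn about z gives the same grasp; the last joint's range is limited). The gripper opens to 91 mm and grips with 3 to 60 N. Pads are 32 mm wide; open, the fingers measure 118 mm over their backs; the gripper's body (76 mm by 178 mm) begins 60 mm behind the grasp point.
Start: joints at [72.88, 18.312, 89.639, -0, 72.044, -1.146], TCP at [158.243, 552.813, 213.976] pointing down, gripper open.
Joint ranges: [-177.97, 177.97], [-48.28, 115.42], [12.27, 149.76], [-77.06, 257.06], [2.81, 150.46], [-146.56, 146.56]. Speed limits (degrees/s): [147.25, 147.25, 180, 180, 180, 180].

### API

Orientations are given as [roll, pitch, yaw] about the fixed x, y, z axes, in that order (R = Rz(yaw) Ry(pitch) Rx(roll)).
In Python, from workcell import env, grab_frame, camera_params, spotter gives the robot as it stands. The module is installed in compiled form; this text tells all that it offers.
- The arm moves only by the shell command python3 -m jog 'ROWS' [FORCE]. ROWS is text: rows parted by semicolons, each of 7 numbers parted by spaces: the turn, a rotation vector about the world's x, y, z in units of 5 degrees (1.0 is 5 degrees), then the shift along the world's x, y, z in units of 25 mm (1.0 is 25 mm), then the opening, from 0 (shut) to 1 (fully open). A call has 1 to 5 rows; each row is the pose to reach, as a shift and turn from the pose commanded when the call began; what a row does not reach only later rows make up. A row lasts 1/8 s, in which the tool goes at most 62.5 mm and 10.7 degrees, less where a joint would pass 70% of its speed; a pose out of reach is approached as far as the arm can. A call with a gripper value outside its range is refused whole. The fingers move at their own pace and stop on an object; FORCE is the grip in N (left out, the last holds). Time passes only in rows, so rows that repeat a pose let the fingers close. It gives the time, the measured TCP pose, the force and the opening at its end, in the units of the state.
- env.state(): the state, without advancing time (a new reading comes with each control period).
- grab_frame(name): name is "scene" or "top"; returns the picture (480x640x3 uint8, red, green, blue); there is no depth.
- camera_params(name): a dict with "K" (3x3 intrinsics, pixels), "dist" ([k1, k2, p1, p2, k3] as OpenCV has them; the pictures are not rectified), "rvec" (rotation vector, rad) and "tvec" (3), from world to camera coordinates, as OpenCV has them. Camera axes: x right, y down, z forward; pixel columns grow to the right and rows downward; lengths in mm; the calibration is good to about 2 mm. A picture is of the moment at which its call begins. camera_params takes no time and is no camera call.
- env.job_done(): hands the job in, once; it reports no verdict.
Trained networks look in the newest picture that a camera, given by its name, has taken for a name from the list of things; names that differ only in an ending like _2 or _b are one class to them, and where a whole thing is asked for, a point or a joint stands for the part that bears it (a point fixed in the world has none). Each returns a list of dicts, best first, with "conf" (0 to 1); they miss things now and then, are a little off and sometimes report something else, mostly with a low value. They report only what shows in the picture. A call takes as long as a camera call. They do not tell look-alikes from the thing itself.
- spotter.look_for(query, camera): "box" ([left, top, width, height] in pixels, round what is visible of it).
- spotter.trace(query, camera): "region" (480x640 bool, what is visible of it) and "box" ([left, top, width, height] in pixels, round what is visible of it).
The state is a dict: "time_s": time; "qpos": joint angles; "qvel": joint speeds; "effort": joint torques, N m; "ee_pos": TCP position; "ee_rot": TCP orientation; "force": force on the tool from outside, world axes, zero at the start; "torque": the same for the moment, N m; "gripper_width": finger opening in mm.
Only numpy, scipy, OpenCV 4.12 (cv2) and the standard library are available. Lean on these libraries where they do the work, as an engineer would, in place of code of your own. Each camera call takes 0.05 s, during which the arm holds its last target. There are 200 camera calls.

### The job

Make up the bushing seal kit in the blue tray: thread the whole pressboard ring onto the spindle first and the whole black rubber seal on top of it, both lying flat; stand the bright steel bolt on its head in the middle of the green square pad, and stand the brass sleeve upright in the middle of the yellow round pad. Leave the damaged look-alikes (the two rings with a piece broken out, and the rusty bolt) where they are on the table. Let go of everything at the end.

Things in the scene. Friction and masses are not known exactly. Their poses are not given: they have to be found in the camera images.
- pressboard_mid (a point): Whole ring of tan pressboard lying flat on the table: outside diameter 62 mm, hole 38 mm, 12 mm thick. The point is the centre of the ring, 6 mm above its underside. The point's z axis points up along its axis; round, so it may be gripped from any side.
- seal_mid (a point): Whole black rubber seal ring lying flat on the table: outside diameter 62 mm, hole 38 mm, 20 mm thick. The point is the centre of the ring, 10 mm above its underside. The point's z axis points up along its axis; round, so it may be gripped from any side.
- bolt_mid (a point): Bright steel hexagon bolt standing on its head on the table: 60 mm tall in all, head 30 mm across flats and 13 mm high at the bottom, then a shank of 20 mm diameter pointing up. The point is on its axis, 30 mm above its underside. The point's z axis points up along its axis; round, so it may be gripped from any side.
- sleeve_mid (a point): Brass spacer sleeve (tube) standing upright on the table: outside diameter 32 mm, bore 18 mm, 45 mm tall. The point is on its axis, half-way up (22.5 mm above its underside). The point's z axis points up along its axis; round, so it may be gripped from any side.
- split_pressboard_mid (a point): Damaged look-alike: tan pressboard ring of the same size as the whole one (62 mm, 12 mm thick) but with a piece about 30 mm wide broken out, a C shape. To be left alone. The point is the centre of the ring, 6 mm up.
- split_seal_mid (a point): Damaged look-alike: black rubber ring of the same size as the whole seal (62 mm, 20 mm thick) but with a piece about 30 mm wide broken out, a C shape. To be left alone. The point is the centre of the ring, 10 mm up.
- rusty_bolt_mid (a point): Damaged look-alike: bolt of the same size as the bright one (60 mm tall, standing on its head), rusty brown all over. To be left alone. The point is on its axis, 30 mm up.
- spindle_top (a point): Spindle for the rings (fixed): a white round base of 68 mm diameter with an upright steel pin of 20 mm diameter in its middle, pin 44 mm tall above the base, its last 10 mm tapered. The point is at the pin's axis on the upper face of the base, where the first ring lies, 10 mm above the table; z up. In the blue tray, in one row with the two pads, 105 mm apart, in any order.
- greenpad_top (a point): Green square pad (fixed), 66 x 66 mm and flat, for the bolt. The point is the centre of its upper face, 10 mm above the table; z up, x along the tray's length. The blue tray around it is fixed, 350 x 170 mm, walls 18 mm high above the table, long side roughly along x, turned up to 0.2 rad.
- yellowpad_top (a point): Yellow round pad (fixed), 68 mm diameter and flat, for the sleeve. The point is the centre of its upper face, 10 mm above the table; z up, x along the tray's length. It stands in the same blue tray, in the row with the spindle and the green pad.
Mind the look-alikes: they are no part of the job. What is shaped like the part that bears pressboard_mid but turquoise is not meant.

How it is judged (in metres and radians):
At the end, for the whole second after the job is handed in: Pressboard ring flat on the spindle base and rubber seal flat on top of it (centres within 13 mm of the pin axis, heights within 4 mm); bright bolt on the green pad and sleeve on the yellow pad, within 15 mm of the centre, heights within 5 mm; all upright or flat within 0.15 rad and at rest (horizontal distance between each of pressboard_mid, seal_mid and spindle_top below 0.013 m and z of pressboard_mid in the frame of spindle_top between 0.002 and 0.01 m and angle between each of pressboard_mid, seal_mid, bolt_mid, sleeve_mid's own z axis and vertical below 0.15 rad and z of seal_mid in the frame of spindle_top between 0.018 and 0.026 m and horizontal distance between bolt_mid and greenpad_top below 0.015 m and z of bolt_mid in the frame of greenpad_top between 0.025 and 0.035 m and horizontal distance between sleeve_mid and yellowpad_top below 0.015 m and z of sleeve_mid in the frame of yellowpad_top between 0.0175 and 0.0275 m and linear speed of each of pressboard, seal, bolt, sleeve below 0.02 m/s); the robot touches nothing.
It fails at once if the split pressboard ring was moved by more than 30 mm (distance of split_pressboard_mid from where it was at the start of the episode above 0.03 m).
It fails at once if the split rubber ring was moved by more than 30 mm (distance of split_seal_mid from where it was at the start of the episode above 0.03 m).
It fails at once if the rusty bolt was moved by more than 30 mm (distance of rusty_bolt_mid from where it was at the start of the episode above 0.03 m).
It also fails if it takes over 104 s, if anything falls off the work surface, if the arm or the gripper's body presses on something with over 40 N, if the wrist force passes 120 N, or if a joint passes its speed limit or range.

## Working session

There is one attempt and no reset: what is moved stays moved. The work goes in short steps, Python scripts to look and compute and a shell command to move; the robot and the scene stay as the last step left them, time stands still between calls to the robot, and variables do not carry over. Pictures are saved under pics/ and viewed, about 12 in all and at most 16, crops included, and the job is handed in when it is done.

```bash
mkdir -p pics; python3 - <<'E'
from workcell import env, grab_frame, camera_params
import cv2
for n in("top","scene"):
    cv2.imwrite(f"pics/{n}0.png",grab_frame(n)[:,:,::-1]); p=camera_params(n); print(n,p)
print(env.state(), env.hold_point_z)
E
```

```text
top {'K': array([[473.74691305,   0.        , 314.3328412 ],
       [  0.        , 473.74691305, 245.84421421],
       [  0.        ,   0.        ,   1.        ]]), 'dist': array([-0.11149537,  0.        ,  0.        ,  0.        ,  0.        ]), 'rvec': array([ 2.21206362, -2.16966623,  0.12939139]), 'tvec': array([-83.25023366, 566.26999456, 998.24121766])}
scene {'K': array([[498.55247592,   0.        , 318.81881448],
       [  0.        , 498.55247592, 235.50428999],
       [  0.        ,   0.        ,   1.        ]]), 'dist': array([-0.07869565,  0.        ,  0.        ,  0.        ,  0.        ]), 'rvec': array([ 2.01417481,  1.4888345 , -0.57881846]), 'tvec': array([ -97.14220013, -382.29277573, 1332.5229925 ])}
{'time_s': 0.1, 'qpos': array([ 7.28804981e+01,  1.83470066e+01,  8.96978321e+01,  5.06404230e-04,
        7.20438650e+01, -1.14461502e+00]), 'qvel': array([ 0.03047233, -0.08182605, -0.18386605,  0.03407077,  0.09920386,
       -0.05498494]), 'effort': array([-1.12733760e-04, -4.13327444e+01, -2.32509917e+01,  7.29114725e-02,
        4.22746944e-02, -4.50908806e-05]), 'ee_pos': array([158.10387829, 552.37960389, 213.22482505]), 'ee_rot': array([-1.79911324e+02, -2.25334205e-03,  1.64024955e+02]), 'force': array([0.88073788, 0.186221  , 1.34754295]), 'torque': array([ 0.04216184, -0.0075981 , -0.00037276]), 'gripper_width': 91.41363167419462} -18.8
```

View pics/top0.png

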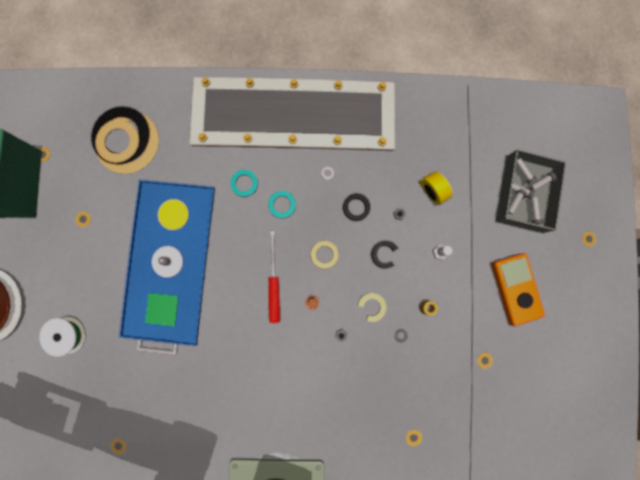

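View pics/scene0.png

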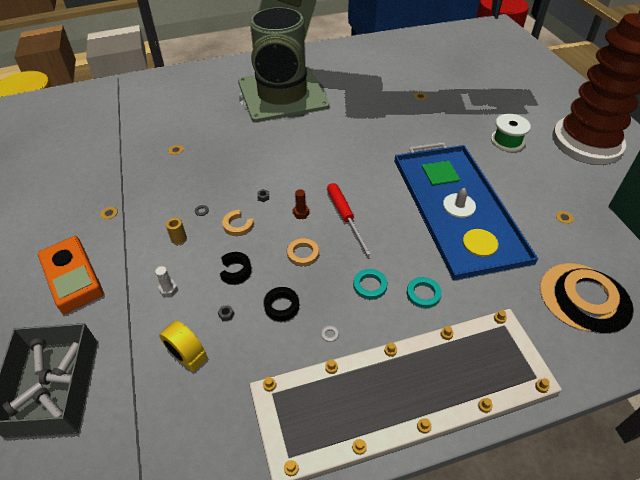

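The top view shows these parts:
- **Whole tan ring** at (324,254). The C-shaped one at (372,306) is split, and the stacked pair at (120,140) is clutter.
- **Whole black seal** at (356,207). The C at (384,254) is split.
- **Bright bolt** at (443,252), with the rusty one at (312,302).
- **Sleeve** at (429,307).
- **Tray**: yellow pad (173,214), spindle (166,262), green pad (161,310).
- **Turquoise rings** at (244,183) and (282,205), which are decoys.

Next I'll measure these positions and confirm with one enlarged crop.

```bash
cat > h.py <<'E'
from workcell import env, grab_frame, camera_params, spotter
import numpy as np, cv2
from scipy.optimize import least_squares
P={n:camera_params(n) for n in("top","scene")}
def proj(X,n):
    p=P[n]; return cv2.projectPoints(np.float64(X).reshape(-1,3),p["rvec"],p["tvec"],p["K"],p["dist"])[0].reshape(-1,2)
def back(uv,n,z):
    return least_squares(lambda q:proj([q[0],q[1],z],n)[0]-uv,[500.,200.]).x
a=np.linspace(0,2*np.pi,72,endpoint=False)
def cyl(r,z0,z1): return np.array([[r*np.cos(t),r*np.sin(t),z] for z in(z0,z1) for t in a])
M={"pressboard_mid":cyl(31,0,12),"seal_mid":cyl(31,0,20),"bolt_mid":np.vstack([cyl(16.2,0,13),cyl(10,13,60)]),"sleeve_mid":cyl(16,0,45)}
def bb(q): return np.r_[q.min(0),q.max(0)]
def fit(m,obs,x0,base=0):  # obs {cam: box l,t,w,h}; returns xy and residual px
    def f(q):
        return np.concatenate([bb(proj(m+[q[0],q[1],base],n))-np.r_[b[0],b[1],b[0]+b[2],b[1]+b[3]] for n,b in obs.items()])
    s=least_squares(f,x0); return s.x,s.fun
E
python3 - <<'E'
from h import *
near={"pressboard_mid":[(324,254),(303,251)],"seal_mid":[(356,207),(281,303)],"bolt_mid":[(443,252),(165,280)],"sleeve_mid":[(429,307),(176,231)],
"split_pressboard_mid":[(372,306),(237,222)],"split_seal_mid":[(384,254),(235,267)],"rusty_bolt_mid":[(312,302),(301,204)]}
im={n:grab_frame(n) for n in P}
for k,c in near.items():
    obs={}
    for n,uv in zip(("top","scene"),c):
        for d in spotter.trace(k,n):
            b=d["box"]
            if np.hypot(b[0]+b[2]/2-uv[0],b[1]+b[3]/2-uv[1])<14: obs[n]=b; print(k,n,np.round(b,1),round(d["conf"],2)); break
        else: print(k,n,"none",back(uv,n,10))
    m=M.get(k) if k in M else M[k.split("_",1)[1]]
    x0=back(c[0],"top",10)
    for ns in (["top"],["scene"],["top","scene"]):
        o={n:obs[n] for n in ns if n in obs}
        if o:
            x,r=fit(m,o,x0); print("   ",ns,x.round(1),r.round(1))
def colcent(n,lo,hi,roi):
    h=cv2.cvtColor(im[n],cv2.COLOR_RGB2HSV); m=cv2.inRange(h,lo,hi); z=np.zeros_like(m); l,t,r,b=roi; z[t:b,l:r]=m[t:b,l:r]
    M_=cv2.moments(z,True); return np.array([M_["m10"],M_["m01"]])/M_["m00"],M_["m00"]
for n,rois in {"top":[(130,285,200,335),(140,195,200,235)],"scene":[(405,150,475,195),(450,220,510,265)]}.items():
    for nm,lo,hi,roi in(("green",(50,100,60),(80,255,255),rois[0]),("yellow",(22,120,120),(35,255,255),rois[1])):
        c,A=colcent(n,lo,hi,roi); print(nm,n,c.round(1),A,back(c,n,10).round(1))
for n,roi in {"top":(150,243,186,280),"scene":(440,185,480,220)}.items():
    h=cv2.cvtColor(im[n],cv2.COLOR_RGB2HSV); m=cv2.inRange(h,(0,0,90),(179,70,255)) ; l,t,r,b=roi; z=np.zeros_like(m); z[t:b,l:r]=m[t:b,l:r]
    x,y,w,hh=cv2.boundingRect(z); print("spindle box",n,x,y,w,hh)
big=cv2.resize(im["scene"][175:345,130:340],None,fx=3.5,fy=3.5,interpolation=cv2.INTER_CUBIC)
cv2.imwrite("pics/crop1.png",big[:,:,::-1])
E
```

```text
pressboard_mid top [308.9 241.3  32.3  22.5] 0.58
pressboard_mid scene [288.1 238.9  30.9  27.5] 0.76
    ['top'] [555.1 -96.6] [ 2.  -3.  -1.9  3. ]
    ['scene'] [556.  -96.7] [-0.8 -0.7  0.8  0.6]
    ['top', 'scene'] [555.5 -96.7] [ 2.  -3.2 -1.9  2.8 -0.9 -0.9  0.8  0.4]
seal_mid top none [ 657.72493926 -163.79442158]
seal_mid scene [263.7 285.2  38.   37.1] 0.58
    ['scene'] [ 660.8 -163.9] [ 1.   0.7 -1.  -0.6]
    ['top', 'scene'] [ 660.8 -163.9] [ 1.   0.7 -1.  -0.6]
bolt_mid top [435.3 242.7  16.   18.4] 0.48
bolt_mid scene [154.5 268.   24.1  32.6] 0.68
    ['top'] [ 561.7 -357.1] [-2.   1.8  1.9 -1.8]
    ['scene'] [ 570.5 -356.5] [ 0.6  0.4 -0.6 -0.4]
    ['top', 'scene'] [ 566. -357.] [-2.  -0.2  1.8 -3.7  0.1 -1.5 -1.2 -2.3]
sleeve_mid top [420.2 297.7  20.2  18.8] 0.46
sleeve_mid scene [166.1 217.5  16.4  29. ] 0.88
    ['top'] [ 439.6 -327.3] [ 0.1  1.7 -0.1 -1.6]
    ['scene'] [ 444.  -328.2] [-2.5  0.7  2.6 -0.8]
    ['top', 'scene'] [ 441.3 -327.9] [ 0.4  0.9  0.2 -2.4 -2.5 -0.3  2.6 -1.9]
split_pressboard_mid top [359.9 294.7  27.7  25.4] 0.74
split_pressboard_m
[... 319 characters left out ...]
77
    ['top'] [ 554.9 -230.3] [-2.  0.  2. -0.]
    ['scene'] [ 563.2 -229.2] [-2.8  0.6  2.8 -0.7]
    ['top', 'scene'] [ 558.7 -229.7] [-2.3 -1.7  1.7 -1.8 -3.4 -1.1  2.1 -2.5]
rusty_bolt_mid top [304.  294.4  15.3  14.6] 0.48
rusty_bolt_mid scene [294.1 188.1  17.4  31.8] 0.79
    ['top'] [447.1 -69.1] [ 0.2 -0.2 -0.2  0.2]
    ['scene'] [449.9 -68.7] [ 0.7  0.8 -0.7 -0.8]
    ['top', 'scene'] [448.1 -68.8] [ 0.  -0.7 -0.3 -0.3  0.5  0.3 -1.  -1.4]
green top [161.4 309.1] 861.0 [423.9 258. ]
yellow top [172.9 214.2] 673.0 [633.  241.5]
green scene [440.4 172.5] 604.0 [428.7 253.6]
yellow scene [480.2 241.6] 712.0 [636.1 237.9]
spindle box top 151 246 32 32
spindle box scene 443 188 33 30
```

View pics/crop1.png

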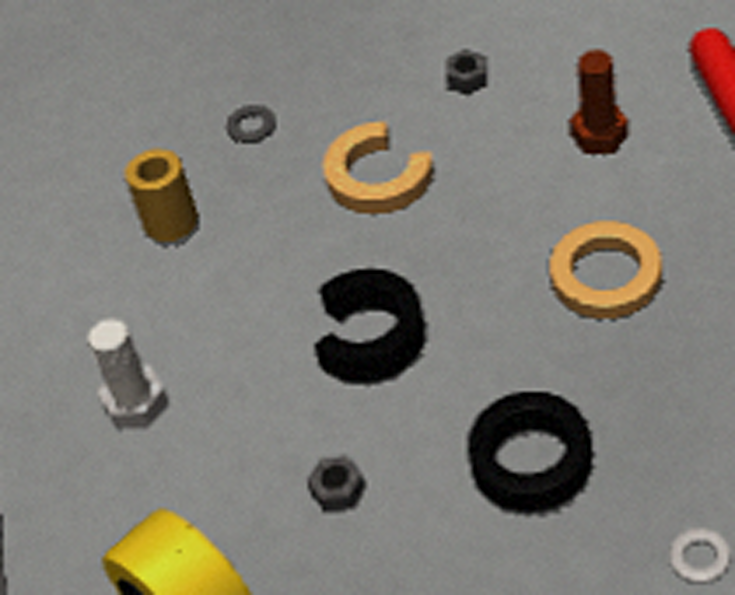

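The crop confirms the choices. The whole tan ring is at crop (605,268) and the whole black seal at (530,450). The bright bolt is at (128,375) and the brass sleeve at (162,197). Both C rings and the rusty bolt stay where they are. The green and yellow pads measure 209 mm apart (210 expected), which puts the spindle at about (530,248).

I'll start moving towards the pressboard ring.

```bash
python3 -m jog '0 0 0 6 -10 0 1;0 0 0 6 -10 0 1;0 0 0 6 -10 0 1;0 0 0 6 -10 0 1;0 0 0 6 -10 0 1' 30
python3 -m jog '0 0 0 6 -10 0 1;0 0 0 6 -10 0 1;0 0 0 6 -10 0 1;0 0 0 6 -10 0 1;0 0 0 6 -10 0 1'
python3 -m jog '0 0 0 3.88 -5.98 -2.5 1;0 0 0 3.88 -5.98 -2.5 1;0 0 0 3.88 -5.98 -2.5 1;0 0 0 3.88 -5.98 -4 1;0 0 0 3.88 -5.98 -4 1'
```

```text
time_s: 1.52
ee_pos: [309.1, 300.6, 214.2]
ee_rot: [180.0, 0.0, 164.0]
force: [1.1, -0.0, -0.1]
gripper_width: 90.9
time_s: 2.15
ee_pos: [459.4, 50.4, 214.2]
ee_rot: [180.0, 0.1, 163.9]
force: [0.7, 0.2, -0.1]
gripper_width: 90.8
time_s: 2.78
ee_pos: [553.1, -96.8, 111.2]
ee_rot: [-180.0, -0.4, 164.0]
force: [0.4, 0.7, 0.3]
gripper_width: 91.0
```

```bash
python3 -m jog '0 0 0 0 0 0 1;0 0 0 0 0 -2 1;0 0 0 0 0 -3.4 1;0 0 0 0 0 -4 1;0 0 0 0 0 -4.36 1'
python3 -m jog '0 0 0 0 0 0 1;0 0 0 0 0 0 1;0 0 0 0 0 0 0.3;0 0 0 0 0 0 0.3;0 0 0 0 0 0 0.3'
python3 -m jog '0 0 0 0 0 0 0.3;0 0 0 0 0 0 0.3;0 0 0 0 0 0 0.3;0 0 0 0 0 0 0.3;0 0 0 0 0 0 0.3'
python3 - <<'E'
from h import *
im=grab_frame("scene"); cv2.imwrite("pics/g1.png",cv2.resize(im[150:330,180:420],None,fx=3,fy=3)[:,:,::-1])
E
```

```text
time_s: 3.4
ee_pos: [556.4, -96.4, 5.9]
ee_rot: [180.0, 0.1, 164.1]
force: [0.3, 0.2, 0.2]
gripper_width: 91.1
time_s: 4.03
ee_pos: [555.3, -96.7, 5.2]
ee_rot: [180.0, 0.0, 164.0]
force: [-0.6, -0.4, -0.9]
gripper_width: 63.9
time_s: 4.65
ee_pos: [555.3, -96.7, 5.1]
ee_rot: [180.0, 0.0, 164.0]
force: [0.3, -0.3, 2.6]
gripper_width: 60.1
```

View pics/g1.png

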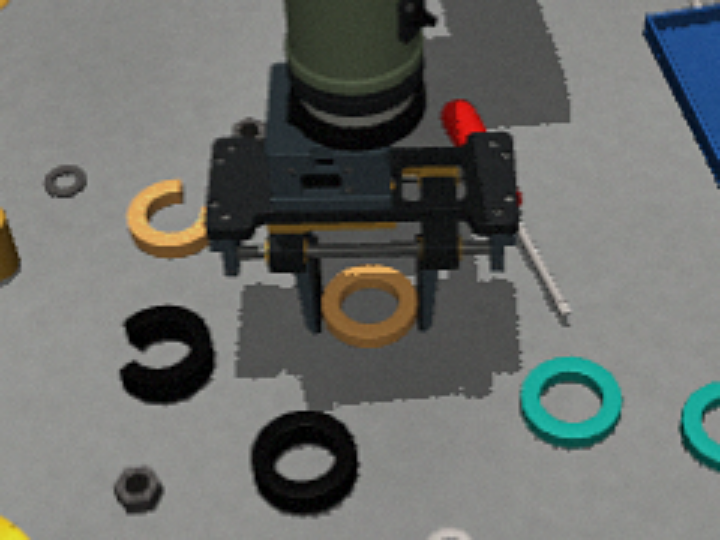

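The ring is between the fingers (width 60 mm). In the crop it sits at (370,305), centred between the pads. I'll lift it and carry it to the spindle.

```bash
python3 -m jog '0 0 0 0 0 1 0.3;0 0 0 0 0 2.5 0.3;0 0 0 0 0 4 0.3;0 0 0 0 1.4 4 0.3;0 0 0 0 3 4 0.3'
python3 -m jog '0 0 0 -0.2 1.8 0 0.3;0 0 0 -0.4 3.6 0 0.3;0 0 0 -0.6 5.4 0 0.3;0 0 0 -0.8 7.2 0 0.3;0 0 0 -1 9 0 0.3'
python3 -m jog '0 0 0 0 1.2 0 0.3;0 0 0 0 1.78 0 0.3;0 0 0 0 1.78 0 0.3;0 0 0 0 1.78 0 0.3;0 0 0 0 1.78 0 0.3'
python3 - <<'E'
from h import *
for n,r in(("scene",(90,290,380,560)),("top",(190,330,100,260))):
    im=grab_frame(n); cv2.imwrite(f"pics/c1{n}.png",cv2.resize(im[r[0]:r[1],r[2]:r[3]],None,fx=4,fy=4)[:,:,::-1])
for k in("pressboard_mid",):
    for d in spotter.trace(k,"scene"): print(np.round(d["box"],1),round(d["conf"],2), d["region"].sum())
E
```

```text
time_s: 5.32
ee_pos: [555.4, -21.3, 105.3]
ee_rot: [180.0, 0.1, 163.9]
force: [-0.0, -0.7, -0.5]
gripper_width: 59.9
time_s: 5.95
ee_pos: [529.8, 204.7, 104.6]
ee_rot: [-180.0, -0.0, 164.0]
force: [0.6, -0.7, -0.3]
gripper_width: 60.6
time_s: 6.58
ee_pos: [530.3, 246.7, 105.0]
ee_rot: [-180.0, -0.0, 163.9]
force: [0.3, 0.4, -0.7]
gripper_width: 60.3
[409.6 277.4  33.2  31.9] 0.92 633
[353.5 270.8  30.1  27.8] 0.84 617
[453.7 158.5  33.5  21.8] 0.59 434
```

View pics/c1scene.png

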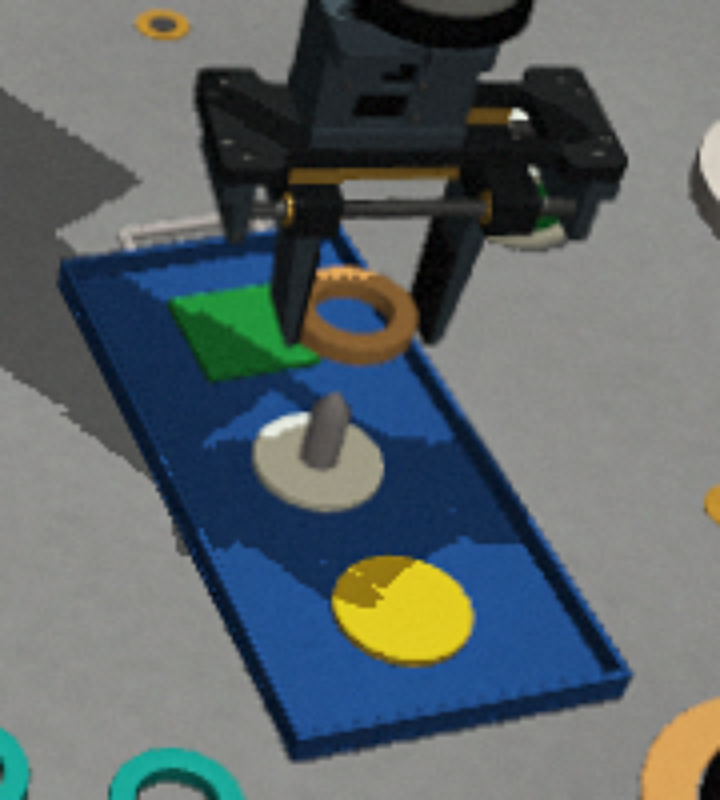

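The ring is held above the spindle, at crop (358,315). The pin tip is at crop (334,393) and the base disc spans (253–385, 411–511). I'll compare the ring and pin axes in the scene camera.

```bash
python3 - <<'E'
from h import *
print("ring",fit(M["pressboard_mid"],{"scene":[454.3,156.5,30.5,24.7]},[530,247],102.))
print("ring traced",fit(M["pressboard_mid"],{"scene":[453.7,158.5,33.5,21.8]},[530,247],102.))
print("base",fit(cyl(34,7,10),{"scene":[443.2,192.8,33,25]},[530,247]))
print("pin",back([463.3,188.8],"scene",54))
t=proj([[530.3,247.7,10],[530.3,247.7,54]],"scene");print(t)
im=grab_frame("scene")
E
```

```text
ring (array([531.58434671, 247.32850865]), array([-1.52478062, -0.59523374,  1.51278586,  0.44310112]))
ring traced (array([533.51934673, 248.26050324]), array([-0.03980831, -2.08195822,  0.04289643,  1.90237297]))
base (array([532.12456666, 247.5469792 ]), array([-0.07346182,  0.47070216,  0.07264361, -0.43555128]))
pin [530.90595326 246.46651524]
[[459.44539647 203.95006109]
 [463.70246541 188.47997287]]
```

View pics/c1top.png

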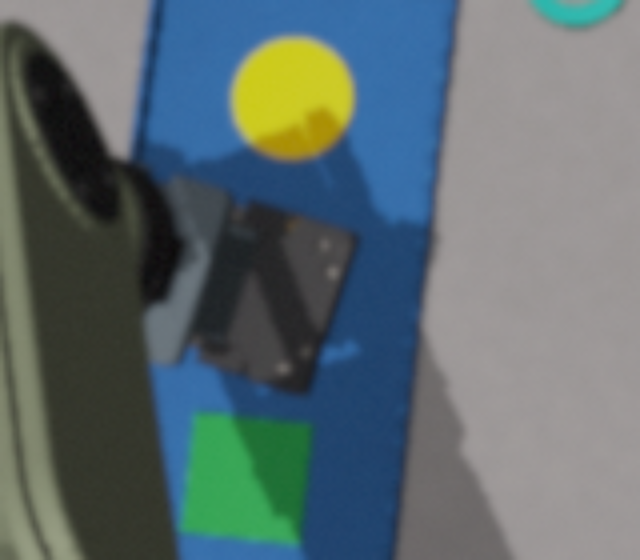

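The top view only shows the gripper over the spindle. In the scene camera the ring and pin agree within 2 mm, so I'll lower the ring and release it.

```bash
python3 -m jog '0 0 0 0 0 -0.8 0.3;0 0 0 0 0 -1.6 0.3;0 0 0 0 0 -2.3 0.3;0 0 0 0 0 -3 0.3;0 0 0 0 0 -3.3 0.3'
python3 -m jog '0 0 0 0 0 -0.26 0.3;0 0 0 0 0 -0.26 0.3;0 0 0 0 0 -0.26 0.8;0 0 0 0 0 -0.26 0.95;0 0 0 0 0 -0.26 0.95'
python3 -m jog '0 0 0 0 0 0 0.95;0 0 0 0 0 1 0.95;0 0 0 0 0 2.5 0.95;0 0 0 0 0 3.56 0.95;0 0 0 0 0 3.56 0.95'
```

```text
time_s: 7.4
ee_pos: [529.8, 247.4, 21.6]
ee_rot: [-179.9, -0.1, 164.0]
force: [0.2, -0.3, 1.1]
gripper_width: 60.3
time_s: 8.02
ee_pos: [530.4, 247.9, 16.3]
ee_rot: [180.0, 0.0, 164.0]
force: [0.2, 0.1, 0.2]
gripper_width: 85.4
time_s: 8.65
ee_pos: [531.6, 248.4, 107.1]
ee_rot: [179.8, 0.2, 164.0]
force: [0.7, -0.2, -0.7]
gripper_width: 86.8
```

```bash
python3 -m jog '0 0 0 0.8 -2.2 0 1;0 0 0 1.5 -4.4 0 1;0 0 0 2.2 -6.6 0 1;0 0 0 2.9 -8.8 0 1;0 0 0 3.6 -11 0 1' 40
python3 -m jog '0 0 0 0.8 -2.2 0 1;0 0 0 1.4 -4 0 1;0 0 0 1.59 -5.47 0 1;0 0 0 1.59 -5.47 0 1;0 0 0 1.59 -5.47 -1 1'
python3 - <<'E'
from h import *
im={n:grab_frame(n) for n in P}
a_=cv2.resize(im["scene"][130:290,380:560],None,fx=3,fy=3); b_=cv2.resize(im["scene"][210:370,190:370],None,fx=3,fy=3)
for d in spotter.trace("pressboard_mid","scene"): print(np.round(d["box"],1),round(d["conf"],2))
for d in spotter.trace("seal_mid","top"): print("top",np.round(d["box"],1),round(d["conf"],2))
cv2.imwrite("pics/p2.png",cv2.resize(np.hstack([a_,b_]),None,fx=.74,fy=.74)[:,:,::-1])
E
```

```text
time_s: 9.28
ee_pos: [619.8, -28.9, 103.2]
ee_rot: [-180.0, -0.1, 164.0]
force: [0.8, 1.2, 0.8]
gripper_width: 90.9
time_s: 9.9
ee_pos: [660.7, -163.9, 80.2]
ee_rot: [180.0, 0.1, 164.0]
force: [1.2, 0.5, -0.2]
gripper_width: 91.1
[444.7 190.6  31.2  24.7] 0.8
[408.3 275.4  30.9  33.6] 0.65
```

View pics/p2.png

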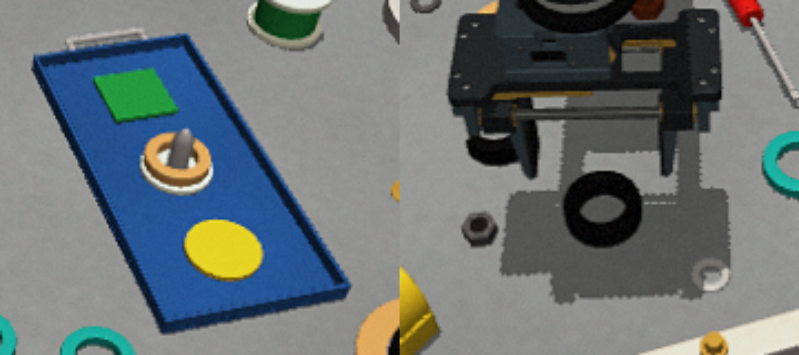

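The pressboard ring lies flat on the spindle base at (178,157) in the left half. The seal at (602,208) in the right half is below the open fingers. I'll descend and grip it.

```bash
python3 -m jog '0 0 0 0 0 -1 1;0 0 0 0 0 -2 1;0 0 0 0 0 -2.7 1;0 0 0 0 0 -3 1;0 0 0 0 0 -3 1'
python3 -m jog '0 0 0 0 0 0 0.3;0 0 0 0 0 0 0.3;0 0 0 0 0 0 0.3;0 0 0 0 0 0 0.3;0 0 0 0 0 0 0.3'
python3 -m jog '0 0 0 0 0 0 0.3;0 0 0 0 0 1 0.3;0 0 0 0 0 2.5 0.3;0 0 0 0 0 4 0.3;0 0 0 -0.3 1.2 4 0.3'
python3 -m jog '0 0 0 -0.8 2.2 0 0.3;0 0 0 -1.5 4.4 0 0.3;0 0 0 -2.2 6.6 0 0.3;0 0 0 -2.9 8.8 0 0.3;0 0 0 -3.6 11 0 0.3'
python3 -m jog '0 0 0 -0.7 2.2 0 0.3;0 0 0 -1.29 3.8 0 0.3;0 0 0 -1.29 4.27 0 0.3;0 0 0 -1.29 4.27 0 0.3;0 0 0 -1.29 4.27 0 0.3'
python3 - <<'E'
from h import *
im=grab_frame("scene"); cv2.imwrite("pics/c2.png",cv2.resize(im[110:240,400:530],None,fx=4,fy=4)[:,:,::-1])
for d in spotter.trace("seal_mid","scene"): print(np.round(d["box"],1),round(d["conf"],2)); 
print(proj([[531,248,112]],"scene"))
E
```

```text
time_s: 10.72
ee_pos: [660.1, -163.8, 5.0]
ee_rot: [180.0, -0.0, 164.0]
force: [-0.3, 0.6, 0.9]
gripper_width: 91.2
time_s: 11.35
ee_pos: [660.2, -164.1, 5.5]
ee_rot: [180.0, 0.0, 164.0]
force: [-0.4, -0.6, 3.1]
gripper_width: 61.2
time_s: 11.98
ee_pos: [654.9, -135.7, 108.2]
ee_rot: [180.0, 0.4, 163.9]
force: [0.0, 1.3, -1.3]
gripper_width: 61.6
time_s: 12.6
ee_pos: [561.5, 142.7, 104.6]
ee_rot: [180.0, -0.0, 164.0]
force: [1.1, 1.0, -0.7]
gripper_width: 61.0
time_s: 13.22
ee_pos: [530.7, 246.6, 104.7]
ee_rot: [-180.0, -0.0, 164.0]
force: [0.1, -0.9, -0.6]
gripper_width: 61.5
[455.6 153.3  34.5  31.3] 0.9
[461.1 228.6  29.9  26.3] 0.24
[[470.017815   166.71942221]]
```

View pics/c2.png

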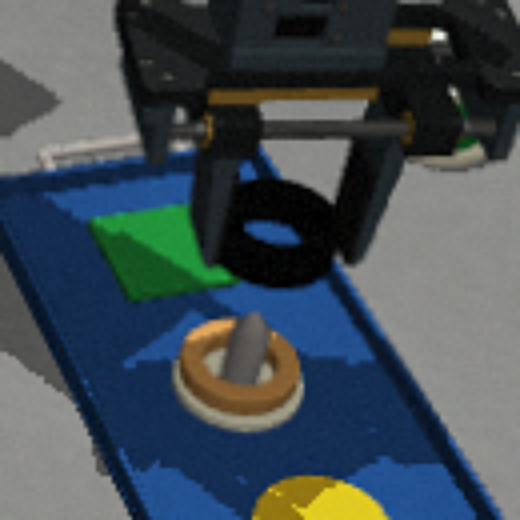

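```bash
python3 - <<'E'
from h import *
print("seal",fit(M["seal_mid"],{"scene":[454.7,154.7,30.5,27.2]},[530,247],100.))
print("trace",fit(M["seal_mid"],{"scene":[455.6,153.3,34.5,31.3]},[530,247],100.))
E
```

```text
seal (array([532.22965563, 247.24716922]), array([-1.99859535, -0.96868986,  1.97185239,  0.74840561]))
trace (array([536.03036733, 251.52687387]), array([-0.03668832,  1.20870226,  0.03379894, -1.10750863]))
```

```bash
python3 -m jog '0 0 0 -0.06 0 -0.7 0.3;0 0 0 -0.06 0 -1.4 0.3;0 0 0 -0.06 0 -2 0.3;0 0 0 -0.06 0 -2.5 0.3;0 0 0 -0.06 0 -2.8 0.3'
python3 -m jog '0 0 0 0 0 -0.27 0.3;0 0 0 0 0 -0.27 0.3;0 0 0 0 0 -0.27 0.8;0 0 0 0 0 -0.27 0.95;0 0 0 0 0 -0.27 0.95'
python3 -m jog '0 0 0 0 0 0 0.95;0 0 0 0 0 1 0.95;0 0 0 0 0 2.5 0.95;0 0 0 0 0 3.07 0.95;0 0 0 0 0 3.07 0.95'
```

```text
time_s: 13.95
ee_pos: [528.7, 247.5, 34.2]
ee_rot: [-180.0, -0.0, 164.0]
force: [-0.2, 0.8, -0.1]
gripper_width: 61.3
time_s: 14.58
ee_pos: [528.8, 247.9, 28.5]
ee_rot: [180.0, 0.0, 164.0]
force: [0.1, -0.7, -0.9]
gripper_width: 85.9
time_s: 15.2
ee_pos: [529.1, 248.0, 105.6]
ee_rot: [179.9, 0.1, 164.0]
force: [0.1, -0.1, -0.8]
gripper_width: 86.5
```

```bash
python3 -m jog '0 0 0 0.1 -2.2 0 0.7;0 0 0 0.3 -4.4 0 0.7;0 0 0 0.4 -6.6 0 0.7;0 0 0 0.5 -8.8 0 0.7;0 0 0 0.6 -11 0 0.7' 50
python3 -m jog '0 0 0 0.1 -2.2 0 0.7;0 0 0 0.3 -4.4 0 0.7;0 0 0 0.4 -6.6 0 0.7;0 0 0 0.5 -8.8 0 0.7;0 0 0 0.6 -10.7 0 0.7'
python3 -m jog '0 0 0 0.39 -1.8 0 0.7;0 0 0 0.39 -2.48 0 0.7;0 0 0 0.39 -2.48 0 0.7;0 0 0 0.39 -2.48 0 0.7;0 0 0 0.39 -2.48 0 0.7'
python3 - <<'E'
from h import *
im=grab_frame("scene"); a_=cv2.resize(im[130:290,380:560],None,fx=3,fy=3); b_=cv2.resize(im[170:330,80:260],None,fx=3,fy=3)
for q in("seal_mid","pressboard_mid","bolt_mid"):
  for d in spotter.trace(q,"scene"): print(q,np.round(d["box"],1),round(d["conf"],2))
cv2.imwrite("pics/p3.png",cv2.resize(np.hstack([a_,b_]),None,fx=.74,fy=.74)[:,:,::-1])
E
```

```text
time_s: 15.82
ee_pos: [542.6, -28.8, 103.2]
ee_rot: [-180.0, -0.2, 164.0]
force: [1.0, -0.2, 1.2]
gripper_width: 63.7
time_s: 16.45
ee_pos: [557.7, -296.3, 102.8]
ee_rot: [180.0, -0.2, 164.0]
force: [1.0, 0.9, 1.0]
gripper_width: 63.7
time_s: 17.08
ee_pos: [568.5, -355.1, 105.1]
ee_rot: [180.0, -0.0, 164.1]
force: [0.9, 0.6, -0.2]
gripper_width: 64.1
seal_mid [449.7 180.   29.3  28.3] 0.81
pressboard_mid [352.5 270.7  32.   30. ] 0.92
pressboard_mid [408.1 275.3  31.9  32.6] 0.81
pressboard_mid [447.2 191.5  24.7  23.9] 0.67
bolt_mid [156.5 267.4  20.5  30.4] 0.88
```

View pics/p3.png

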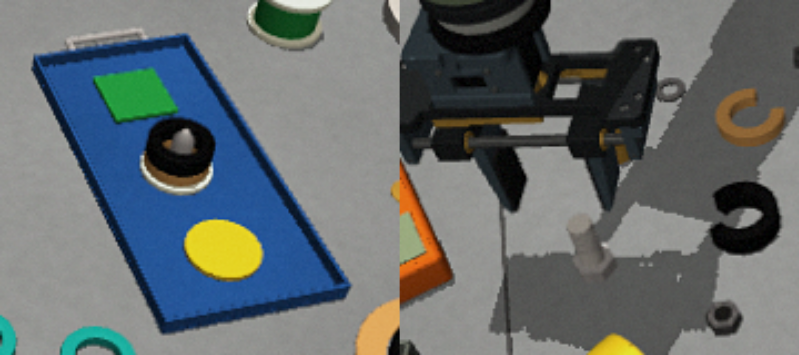

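The seal lies on top of the pressboard ring at (180,147), and both look flat. The bolt at (590,245) in the right half stands under the gripper. I'll descend to grip the shank, with the TCP at z = 20.

```bash
python3 - <<'E'
from h import *
print(fit(M["bolt_mid"],{"scene":[156.5,267.4,20.5,30.4]},[568,-357]))
E
python3 -m jog '0 0 0 0 0 -0.8 0.7;0 0 0 0 0 -1.6 0.7;0 0 0 0 0 -2.4 0.7;0 0 0 0 0 -3.1 0.7;0 0 0 0 0 -3.4 0.7'
python3 -m jog '0 0 0 0 0 0 0.7;0 0 0 0 0 0 0.1;0 0 0 0 0 0 0;0 0 0 0 0 0 0;0 0 0 0 0 0 0'
python3 -m jog '0 0 0 0 0 0 0;0 0 0 0 0 0 0;0 0 0 0 0 1 0;0 0 0 0 0 2.5 0;0 0 0 0 0 4 0'
python3 - <<'E'
from h import *
im=grab_frame("scene"); cv2.imwrite("pics/b1.png",cv2.resize(im[130:330,80:280],None,fx=3,fy=3)[:,:,::-1])
E
```

```text
(array([ 566.77801556, -355.74315862]), array([-1.11151273, -0.74306159,  1.16299479,  0.68506408]))
time_s: 17.9
ee_pos: [568.0, -356.3, 18.8]
ee_rot: [180.0, -0.1, 164.0]
force: [-0.6, 0.5, 0.4]
gripper_width: 63.8
time_s: 18.52
ee_pos: [568.6, -356.7, 20.2]
ee_rot: [180.0, 0.0, 164.0]
force: [-1.4, 0.0, 0.1]
gripper_width: 26.6
time_s: 19.15
ee_pos: [568.1, -356.4, 120.3]
ee_rot: [180.0, -0.1, 164.0]
force: [0.1, -1.0, -0.5]
gripper_width: 19.1
```

View pics/b1.png

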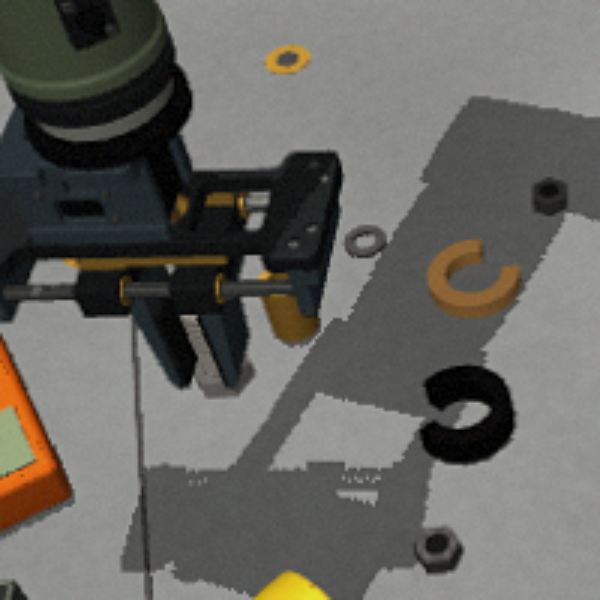

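The bolt is gripped upright (width 19 mm, head at crop (222,380)). Next stop is the green pad.

```bash
python3 -m jog '0 0 0 -0.5 2 0 0;0 0 0 -1 4.2 0 0;0 0 0 -1.5 6.4 0 0;0 0 0 -2 8.5 0 0;0 0 0 -2.5 10.6 0 0'
python3 -m jog '0 0 0 -0.5 2.1 0 0;0 0 0 -1 4.2 0 0;0 0 0 -1.5 6.3 0 0;0 0 0 -2 8.4 0 0;0 0 0 -2.5 10.5 0 0'
python3 -m jog '0 0 0 -0.4 1.8 0 0;0 0 0 -0.7 3 0 0;0 0 0 -0.7 3.41 0 0;0 0 0 -0.7 3.41 -1 0;0 0 0 -0.7 3.41 -2 0'
python3 -m jog '0 0 0 0 0 0 0;0 0 0 0 0 0 0;0 0 0 0 0 0 0;0 0 0 0 0 0 0;0 0 0 0 0 0 0'
python3 - <<'E'
from h import *
im=grab_frame("scene"); cv2.imwrite("pics/b2.png",cv2.resize(im[110:240,380:510],None,fx=5,fy=5)[:500,:,::-1])
print(proj([[426.3,255.8,10],[426.3,255.8,50]],"scene"))
E
```

```text
time_s: 19.82
ee_pos: [505.2, -90.0, 119.6]
ee_rot: [180.0, -0.0, 164.0]
force: [1.1, -0.1, -0.9]
gripper_width: 19.5
time_s: 20.45
ee_pos: [442.8, 172.4, 119.8]
ee_rot: [180.0, 0.0, 164.0]
force: [0.4, -0.1, -1.4]
gripper_width: 19.3
time_s: 21.08
ee_pos: [426.3, 255.6, 69.4]
ee_rot: [180.0, 0.0, 164.0]
force: [-1.0, -0.3, -1.3]
gripper_width: 19.5
time_s: 21.7
ee_pos: [426.2, 256.2, 70.4]
ee_rot: [180.0, 0.0, 164.0]
force: [-0.6, -0.2, -1.3]
gripper_width: 19.3
[[440.80737836 171.6155072 ]
 [443.88576164 157.60914448]]
```

View pics/b2.png

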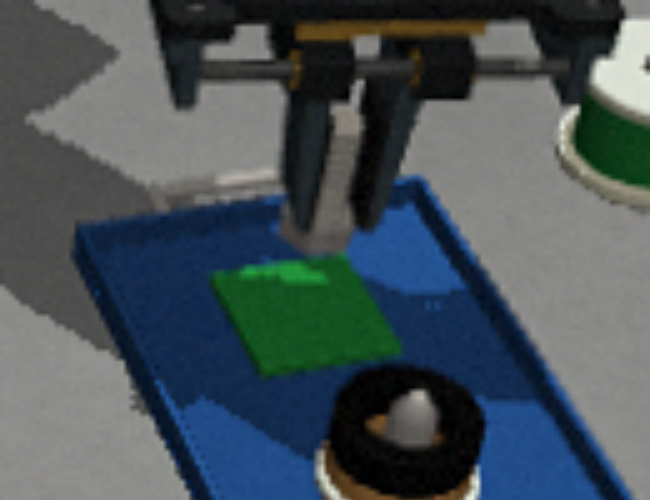

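The bolt head's underside is at crop (316,238), i.e. pixel (443,157.6), and I predicted (443.9,157.6). The bolt is over the centre of the pad, so I'll lower and release it.

```bash
python3 -m jog '0 0 0 0 0 -0.5 0;0 0 0 0 0 -1 0;0 0 0 0 0 -1.35 0;0 0 0 0 0 -1.5 0;0 0 0 0 0 -1.58 0'
python3 -m jog '0 0 0 0 0 0 0;0 0 0 0 0 0 0;0 0 0 0 0 0 0;0 0 0 0 0 0 0.35;0 0 0 0 0 0 0.5'
python3 -m jog '0 0 0 0 0 0 0.6;0 0 0 0 0 0 0.6;0 0 0 0 0 1 0.6;0 0 0 0 0 2.5 0.6;0 0 0 0 0 4 0.6'
```

```text
time_s: 22.38
ee_pos: [426.0, 256.1, 30.1]
ee_rot: [-180.0, -0.0, 164.0]
force: [-0.0, 0.0, -1.7]
gripper_width: 19.4
time_s: 23.0
ee_pos: [426.2, 256.2, 30.7]
ee_rot: [180.0, 0.0, 164.0]
force: [0.7, 0.9, 0.3]
gripper_width: 36.1
time_s: 23.62
ee_pos: [425.8, 256.0, 131.4]
ee_rot: [-180.0, -0.0, 164.0]
force: [1.0, 0.5, -0.7]
gripper_width: 54.5
```

```bash
python3 -m jog '0 0 0 0 -2.2 0 0.7;0 0 0 0 -4.4 0 0.7;0 0 0 0 -6.6 0 0.7;0 0 0 0 -8.8 0 0.7;0 0 0 0 -11 0 0.7'
python3 -m jog '0 0 0 0.1 -2.2 0 0.7;0 0 0 0.2 -4.4 0 0.7;0 0 0 0.3 -6.6 0 0.7;0 0 0 0.4 -8.8 0 0.7;0 0 0 0.5 -10.7 0 0.7'
python3 -m jog '0 0 0 0.14 -1.66 0 0.7;0 0 0 0.14 -1.66 0 0.7;0 0 0 0.14 -1.66 -1 0.7;0 0 0 0.14 -1.66 -1.9 0.7;0 0 0 0.14 -1.66 -1.9 0.7'
python3 - <<'E'
from h import *
im=grab_frame("scene"); a_=cv2.resize(im[130:290,380:560],None,fx=3,fy=3); b_=cv2.resize(im[130:290,80:260],None,fx=3,fy=3)
for q in("bolt_mid","sleeve_mid"):
  for d in spotter.trace(q,"scene"): print(q,np.round(d["box"],1),round(d["conf"],2), fit(M[q],{"scene":d["box"]},[426,256] if q[0]=="b" else [442,-328],10 if q[0]=="b" else 0))
cv2.imwrite("pics/p4.png",cv2.resize(np.hstack([a_,b_]),None,fx=.74,fy=.74)[:,:,::-1])
E
```

```text
time_s: 24.25
ee_pos: [425.9, -20.6, 130.7]
ee_rot: [180.0, 0.0, 164.0]
force: [0.8, 0.2, -0.1]
gripper_width: 63.7
time_s: 24.88
ee_pos: [438.3, -288.6, 130.5]
ee_rot: [180.0, 0.0, 164.0]
force: [0.2, -0.1, -0.1]
gripper_width: 63.9
time_s: 25.5
ee_pos: [440.7, -326.1, 81.5]
ee_rot: [179.9, -0.2, 164.1]
force: [0.1, 0.5, -0.7]
gripper_width: 63.7
bolt_mid [432.4 144.4  15.8  30.4] 0.57 (array([418.18273266, 256.07772175]), array([-0.39996839,  0.69532345,  0.38335237, -0.68271753]))
sleeve_mid [421.7 163.8  36.2  21.6] 0.69 (array([447.48339639, 240.60892412]), array([ 9.09185154, -1.79161134, -8.82105612,  2.05498723]))
sleeve_mid [165.2 217.5  19.3  29.3] 0.65 (array([ 444.81150248, -327.28330175]), array([-1.09142135,  0.92429362,  1.13010045, -0.93434896]))
```

View pics/p4.png

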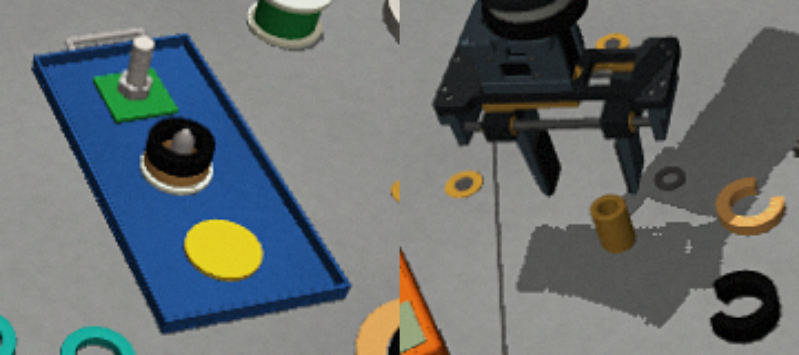

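The bolt stands on the green pad at about (136,90) and the sleeve at (612,222) is under the gripper. The trace fit puts the bolt 10 mm off in x, so I'll cross-check that with colour segmentation while I grip the sleeve.

```bash
python3 -m jog '0 0 0 0.05 0 -1 0.7;0 0 0 0.05 0 -2 0.7;0 0 0 0.05 0 -2.7 0.7;0 0 0 0.05 0 -3 0.7;0 0 0 0.05 0 -3 0.7'
python3 -m jog '0 0 0 0 0 0 0.3;0 0 0 0 0 0 0.1;0 0 0 0 0 0 0.1;0 0 0 0 0 0 0.1;0 0 0 0 0 0 0.1'
python3 -m jog '0 0 0 0 0 0 0.1;0 0 0 0 0 1 0.1;0 0 0 0 0 2.5 0.1;0 0 0 0 0 4 0.1;0 0 0 0 0 4 0.1'
python3 - <<'E'
from h import *
im={n:grab_frame(n) for n in P}
for n,(l,t,r,b) in {"scene":(415,138,470,200),"top":(140,290,185,330)}.items():
    h=cv2.cvtColor(im[n],cv2.COLOR_RGB2HSV)[t:b,l:r]; m=cv2.inRange(h,(0,0,60),(179,75,255))
    k,lab,st,ce=cv2.connectedComponentsWithStats(m)
    for s,c in zip(st[1:],ce[1:]):
        if s[4]>40:
            bx=[s[0]+l,s[1]+t,s[2],s[3]]; print(n,bx,s[4],fit(M["bolt_mid"],{n:bx},[426,256],10))
    print(n,"predicted",bb(proj(M["bolt_mid"]+[426,256,10],n)).round(1))
cv2.imwrite("pics/p5.png",np.hstack([cv2.resize(im["scene"][135:205,410:480],(400,400),interpolation=cv2.INTER_CUBIC),cv2.resize(im["top"][280:340,130:190],(400,400),interpolation=cv2.INTER_CUBIC)])[:,:,::-1])
E
```

```text
time_s: 26.28
ee_pos: [443.6, -328.0, 8.4]
ee_rot: [-180.0, 0.0, 164.0]
force: [0.0, -1.0, -0.7]
gripper_width: 64.0
time_s: 26.9
ee_pos: [443.5, -327.7, 8.4]
ee_rot: [180.0, 0.0, 164.0]
force: [0.7, 3.1, 5.0]
gripper_width: 31.6
time_s: 27.52
ee_pos: [444.6, -329.4, 110.0]
ee_rot: [-179.8, 0.3, 164.0]
force: [0.7, 0.5, -1.9]
gripper_width: 32.1
scene [np.int32(415), np.int32(138), np.int32(55), np.int32(37)] 867 (array([411.59877202, 265.61100486]), array([ 19.57721902,   4.47975709, -18.83714425,  -3.60817531]))
scene [np.int32(457), np.int32(188), np.int32(11), np.int32(11)] 90 (array([528.24649525, 252.06187085]), array([-3.94853277, -9.84213668,  3.80597321,  9.36675163]))
scene predicted [433.5 147.3 450.2 176.4]
top [np.int32(147), np.int32(304), np.int32(21), np.int32(16)] 247 (array([418.02383825, 260.0146061 ]), array([ 0.22150095,  0.34378638, -0.23274917, -0.33826749]))
top predicted [149.3 300.7 169.7 316. ]
```

View pics/p5.png

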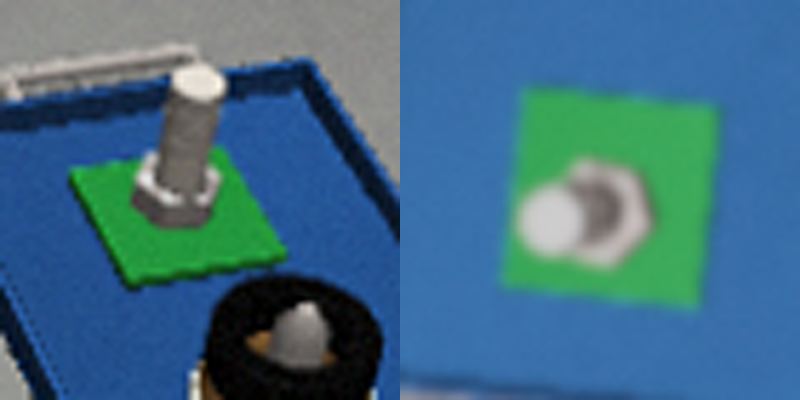

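Relative to the pad, the bolt is 6–7 mm off towards −x. The two views agree: the head is at crop (605,213) against a pad centre of (610,197) from the top. It is upright and well inside 15 mm, so I'll leave it. The sleeve is gripped (32 mm), and I'll carry it to the yellow pad.

```bash
python3 -m jog '0 0 0 0.7 2 0 0.1;0 0 0 1.4 4 0 0.1;0 0 0 2.1 6.1 0 0.1;0 0 0 2.8 8.2 0 0.1;0 0 0 3.5 10.3 0 0.1'
python3 -m jog '0 0 0 0.7 2.1 0 0.1;0 0 0 1.4 4.2 0 0.1;0 0 0 2.1 6.3 0 0.1;0 0 0 2.8 8.4 0 0.1;0 0 0 3.4 10.2 0 0.1'
python3 -m jog '0 0 0 0.75 2.21 0 0.1;0 0 0 0.75 2.21 0 0.1;0 0 0 0.75 2.21 -1 0.1;0 0 0 0.75 2.21 -2 0.1;0 0 0 0.75 2.21 -2 0.1'
python3 -m jog '0 0 0 0 0 0 0.1;0 0 0 0 0 0 0.1'
python3 - <<'E'
from h import *
im=grab_frame("scene"); cv2.imwrite("pics/s2.png",cv2.resize(im[160:280,430:550],None,fx=5,fy=5)[:,:,::-1])
for x in (632,635,638): print(x, bb(proj(M["sleeve_mid"]+[x,239.7,50],"scene")).round(1), ((bb(proj(M["sleeve_mid"]+[x,239.7,50],"scene")).reshape(2,2)-[430,160])*5).round(0))
E
```

```text
time_s: 28.25
ee_pos: [529.7, -68.7, 105.6]
ee_rot: [-180.0, -0.2, 164.0]
force: [1.3, -0.5, -2.4]
gripper_width: 31.6
time_s: 28.88
ee_pos: [614.8, 186.1, 104.9]
ee_rot: [-179.8, -0.2, 164.1]
force: [0.7, -1.0, -2.2]
gripper_width: 31.7
time_s: 29.5
ee_pos: [631.5, 237.8, 53.7]
ee_rot: [-179.7, -0.4, 164.0]
force: [0.9, -0.1, -2.2]
gripper_width: 31.7
time_s: 29.75
ee_pos: [635.2, 239.7, 59.0]
ee_rot: [179.9, 0.1, 164.0]
force: [0.3, 1.0, -2.9]
gripper_width: 31.5
632 [476.3 203.2 499.4 232.3] [[231. 216.]
 [347. 362.]]
635 [477.  204.3 500.2 233.5] [[235. 221.]
 [351. 367.]]
638 [477.8 205.4 501.1 234.6] [[239. 227.]
 [355. 373.]]
```

View pics/s2.png

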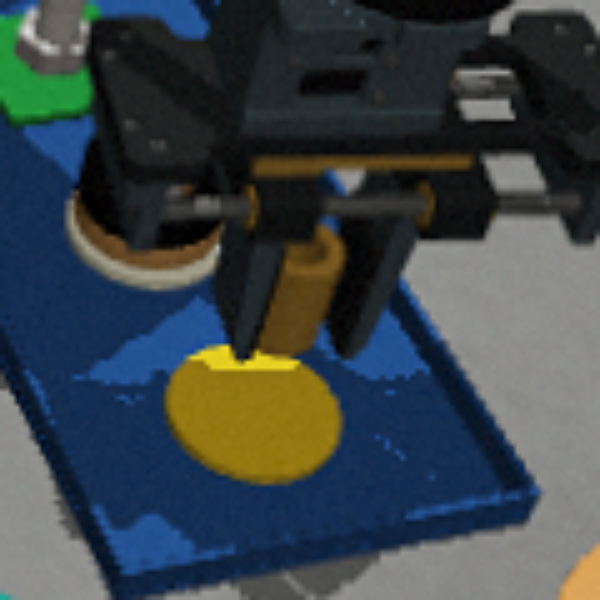

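The sleeve at crop (303,290) hangs upright over the yellow pad, about 3 mm short in x. I'll correct that while lowering, then release.

```bash
python3 -m jog '0 0 0 0.12 0 -0.5 0.1;0 0 0 0.12 0 -1 0.1;0 0 0 0.12 0 -1.35 0.1;0 0 0 0.12 0 -1.5 0.1;0 0 0 0.12 0 -1.57 0.1'
python3 -m jog '0 0 0 0 0 0 0.1;0 0 0 0 0 0 0.1;0 0 0 0 0 0 0.1;0 0 0 0 0 0 0.5;0 0 0 0 0 0 0.7'
python3 -m jog '0 0 0 0 0 0 0.7;0 0 0 0 0 0 0.7;0 0 0 0 0 1 0.7;0 0 0 0 0 2.5 0.7;0 0 0 0 0 4 0.7'
python3 -m jog '0 0 0 0 -2 0 0.7;0 0 0 0 -4 0 0.7;0 0 0 0 -6 0 0.7;0 0 0 0 -8 0 0.7;0 0 0 0 -9 0 0.7'
python3 -m jog '0 0 0 0 0 0 0.7;0 0 0 0 0 0 0.7;0 0 0 0 0 0 0.7'
python3 - <<'E'
from h import *
im={n:grab_frame(n) for n in P}
cv2.imwrite("pics/f.png",np.hstack([cv2.resize(im["scene"][135:275,410:530],(480,560),interpolation=cv2.INTER_CUBIC),cv2.resize(im["top"][190:330,130:200],(280,560),interpolation=cv2.INTER_CUBIC)])[:,:,::-1])
for n in P:
  for q,x0,b in(("sleeve_mid",[635,240],10),("bolt_mid",[426,256],10),("seal_mid",[530,248],22)):
    for d in spotter.trace(q,n):
      x,r=fit(M[q],{n:d["box"]},x0,b)
      if np.hypot(*(x-x0))<40: print(n,q,round(d["conf"],2),x.round(1),r.round(1))
E
```

```text
time_s: 30.42
ee_pos: [637.4, 239.8, 18.4]
ee_rot: [-180.0, -0.0, 164.0]
force: [-1.9, -1.1, 3.2]
gripper_width: 31.6
time_s: 31.05
ee_pos: [637.9, 240.0, 19.3]
ee_rot: [180.0, 0.1, 164.0]
force: [0.1, 0.1, 0.9]
gripper_width: 49.1
time_s: 31.68
ee_pos: [637.3, 239.8, 119.6]
ee_rot: [-180.0, -0.0, 164.0]
force: [0.8, 0.1, 0.3]
gripper_width: 63.7
time_s: 32.3
ee_pos: [637.3, 12.2, 118.9]
ee_rot: [-180.0, 0.0, 163.9]
force: [0.9, 0.3, -0.1]
gripper_width: 63.8
time_s: 32.67
ee_pos: [637.5, 16.1, 118.7]
ee_rot: [180.0, -0.0, 164.1]
force: [0.1, -0.5, -0.3]
gripper_width: 64.2
top sleeve_mid 0.76 [630.7 242. ] [-0.   0.3  0.  -0.3]
top bolt_mid 0.63 [418.6 259.5] [-0.2 -0.1  0.2  0.1]
top seal_mid 0.78 [526.7 248.2] [ 0.   0.4 -0.  -0.4]
scene sleeve_mid 0.89 [633.8 239.4] [ 0.1 -0.6 -0.1  0.6]
scene bolt_mid 0.44 [423.4 262.9] [-2.9 -0.   2.8 -0.1]
scene seal_mid 0.97 [528.4 248.2] [ 0.4  1.4 -0.4 -1.2]
```

View pics/f.png

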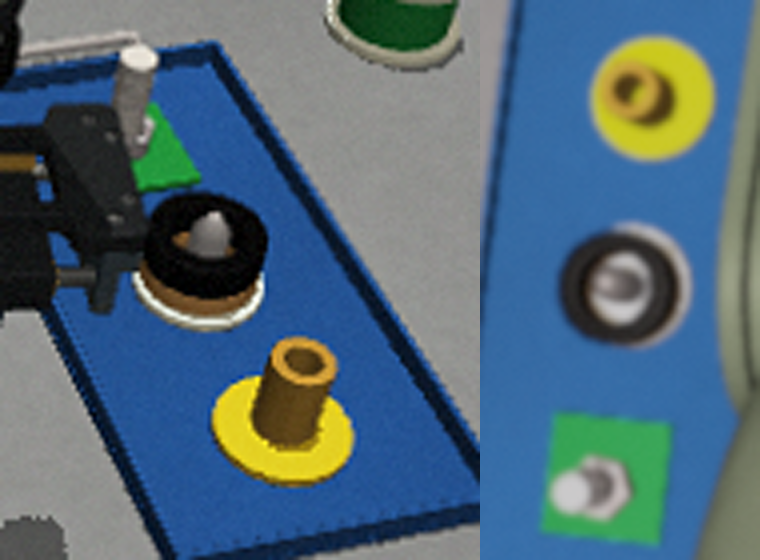

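All four parts are in place and the gripper is clear, so I'm handing the job in.

```bash
python3 -c "
from workcell import env
print(env.job_done())"
```

```text
the job is handed in; nothing more can be done
None
```

The seal kit is made up in the blue tray and handed in at about 33 s of the 104 s allowed. No verdict was reported.

- **Spindle:** the pressboard ring and then the rubber seal are on the pin, both lying flat in the last picture. The seal's centre measured within about 4 mm of the axis (limit 13 mm).
- **Bolt:** it stands upright on the green pad, about 6 mm off centre (limit 15 mm). The scene camera's fits disagreed, at roughly 7–11 mm. The last of these was poor because the gripper partly hid the bolt. I judged the bolt to be inside the limit and left it.
- **Sleeve:** it stands upright on the yellow pad, within about 3 mm of the centre in both cameras (limit 15 mm).
- **Damaged parts:** I never reached for the two split rings or the rusty bolt, and no contact with them showed. I did not re-measure their positions at the end.
- **Robot:** the gripper is open, well clear of the parts, and touching nothing.

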